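Stand the drained beaker on the balance

ROBOT

A 6-joint arm with a two-finger parallel gripper is mounted at the origin on the work surface. World frame = base frame: x ahead of the robot, y to its left, z up, the work surface at z = 0. Lengths are in m, angles in rad, forces in N, time in s.
With the tool pointing down it reaches from about 0.225 to 0.725 m from the base axis. Payload 3.1 kg.
Tool frame: the origin (TCP) lies midway between the tips of the shut fingers; the grasp point (between the pads) lies ctrl.grip_point_offset behind it (ctrl.grip_point_offset is the distance from the TCP to the grasp point, in m); z points along the fingers, y is the line along which they close (so a half turn about z gives the same grasp; the last joint's range is limited). The gripper opens to 85 mm and grips with 20 to 120 N. Pads are 22 mm wide; open, the fingers measure 114 mm over their backs; the gripper's body (76 mm by 85 mm) begins 54 mm behind the grasp point. The pads swing forward as they close: fully open they stand 13 mm farther back than shut.
Start: joints at [-1.285, 0.048, 0.099, 1.622, 0, 1.443], TCP at [0.211, -0.481, 0.231] pointing down, gripper open.
Joint ranges: [-2.91, 2.91], [-0.99, 1.94], [-1.21, 1.42], [-2.12, 2.29], [-1.49, 1.47], [-3.14, 3.14]. Speed limits (rad/s): [2.79, 2.79, 3.14, 3.14, 3.14, 3.14].

INTERFACE

Orientations are given as a rotation vector (axis times angle).
In Python, from station import ctrl gives the robot as it stands.
- The arm moves only by the tool step_arm, never from a script. Its argument "plan" is text: rows parted by semicolons, each of 4 numbers parted by spaces: the shift along the tool's x, y, z scaled (see below), then the turn about the tool's z scaled (see below). A call has 1 to 20 rows; each row shifts and turns the commanded pose from where the row before left it, along the tool's axes as they then stand; what a row does not reach is not made up. The controller multiplies each number of a shift by 1000 mm and each number of a turn by 180 degrees. A row lasts 1/8 s, in which the tool goes at most 62.5 mm and 10.7 degrees, less where a joint would pass 70% of its speed; a pose out of reach is approached as far as the arm can. A call with a number of a shift or a turn outside -1 to 1 is refused whole. A call with a gripper value outside its range is refused whole. "hand" is the finger opening in mm, from 0 to 85.4, set as the call begins (left out, the last holds). The fingers move at their own pace and stop on an object; "newtons" is the grip in N (left out, the last holds). Time passes only in rows, so rows that do not move let the fingers close. It gives the time, the measured TCP pose, the force, the opening and the grip force at its end, in the units of the state.
- ctrl.get_state(): the state, without advancing time (a new reading comes with each control period).
- ctrl.snapshot(name): name is "scene" or "top" or "wrist"; returns the picture (420x560x3 uint8, red, green, blue); there is no depth.
- ctrl.camera_params(name): a dict with "vertical_fov" (degrees; the focal length in pixels is half the picture's height over the tangent of half this angle, whatever the lens; pixels are square), "cx", "cy" (the principal point, pixels), "position" and "attitude" of the camera in the world; the wrist camera has in their place "mount" (4x4, takes a point from camera to tool coordinates, whose origin is the TCP and whose axes are the flange's). Camera axes: x right, y up, looking along -z (the intrinsics and any distortion apply to the point x, -y, -z); pixel columns grow to the right and rows downward; lengths in m; the calibration is good to about 2 mm. A picture is of the moment at which its call begins: read the wrist's pose just before it. camera_params takes no time and is no camera call.
- ctrl.close_job(): hands the job in; it is judged then, once.
The state is a dict: "t": time; "joint_pos": joint angles; "qvel": joint speeds; "joint_efforts": joint torques, N m; "position": TCP position; "tcp_rot": TCP orientation; "contact_force": force on the tool from outside, world axes, zero at the start; "moment": the same for the moment, N m; "gripper_width": finger opening in m; "finger_force": force on a finger pad.
Only numpy, scipy, OpenCV 4.12 (cv2) and the standard library are available. Lean on these libraries where they do the work, as an engineer would, in place of code of your own. Each camera call takes 0.05 s, during which the arm holds its last target. There are 200 camera calls.

TASK

Get the balance ready for weighing: lift the loose dust cover off its pan and lay it, knob up, wholly on the cork mat, and turn the small steel beaker that is draining mouth-down on the black mat the right way up and stand it in the middle of the bare pan. The pan is sprung and delicate: set the beaker down gently and never push the pan down towards its stop. Leave the other glassware and tools where they are.

Things in the scene. Friction and masses are not known exactly. Their poses are not given: they have to be found in the camera images.
- beaker: small steel beaker, a plain straight cup: outer diameter 60, height 80, wall 2.5, floor 4 thick, about 130 g, loose. Starts mouth-down on the draining mat. Origin at the centre of the outside of its closed base; own z points from the base to the mouth (so it points down at the start, up when done)
- cover: round grey dust cover over the pan, loose, about 120 g: diameter 123, 14 tall without its knob, hollow below with a skirt that hangs 10 below the pan's top; knob on top in the middle, diameter 24, 34 tall (from 14 to 48 above the origin). Origin at the centre of the skirt's lower edge, z up to the knob
- balance: white bench balance, fixed, 240 (x) by 190 (y), its top 58 above the bench; origin under its centre, x towards its far side where the pan is (45 from the centre), display at the near side
- pan_top (a point): centre of the top face of the round steel pan, diameter 110, about 80 above the bench, 22 above the balance's housing; moves down with the pan
- pan (a joint): how far the pan is pressed down, m: 0 unloaded, spring of 1500 N/m (0.67 mm per newton), stop at 0.009
- cork_mat: square cork mat, 190 by 190, 4 thick, fixed; origin under its centre on the bench, x and y along its sides
- drain_mat: black draining mat, 260 (x) by 190 (y), 3 thick, fixed; origin under its centre, the beaker stands on its near (-x) part
- dish: closed flat glass dish, diameter 60, height 14, loose on the far (+x) part of the draining mat; origin under its centre
- tall_beaker: larger steel beaker standing mouth-up, diameter 80, height 105, loose; origin under its centre
- jar: small brown jar, diameter 40, height 45, loose; origin under its centre
- spoon: steel sample spoon 170 long lying on the bench, loose; along its own x, handle to -x
- weight: small brass calibration weight, diameter 32, height 44, loose; origin under its centre
- flask: conical glass flask with a black stopper, base diameter 84, height 123, loose; origin under its centre
There are look-alikes about, which are no part of the job. Leave any purple or red look-alike of the beaker alone.

How it is judged:
On the way, in this order (a step that is already met when the one before it is completed fails the run):
1. the dust cover is off the pan (distance between cover and pan_top above 0.05 m), for 0.2 s.
2. the beaker stands mouth-up on the pan (angle between beaker's own z axis and vertical below 0.08 rad and horizontal distance between beaker and pan_top below 0.025 m and z of beaker in the frame of pan_top between -0.004 and 0.004 m), for 0.2 s.
At the end, for the whole second after the job is handed in: Beaker at rest mouth-up on the pan (upright within 0.08 rad, base within 4 mm of the pan's face, centre within 25 mm of the pan's). Cover at rest flat on the cork mat, knob up (within 0.08 rad), its centre within 34 mm of the mat's along both sides (all of step 2 and linear speed of each of beaker, cover below 0.02 m/s and angular speed of beaker below 0.2 rad/s and angle between cover's own z axis and vertical below 0.08 rad and x of cover in the frame of cork_mat between -0.034 and 0.034 m and y of cover in the frame of cork_mat between -0.034 and 0.034 m and z of cover in the frame of cork_mat between 0 and 0.008 m); the robot touches nothing.
It fails at once if the pan is pressed down more than 7 mm, towards its stop (value of joint pan above 0.007 m).
It fails at once if a bystander (dish, larger beaker, jar, spoon, weight or flask) is moved more than 30 mm (distance of any of dish, tall_beaker, jar, spoon, weight, flask from where it was at the start of the episode above 0.03 m).
It also fails if it takes over 72 s, if anything falls off the work surface, if the arm or the gripper's body presses on something with over 40 N, if the wrist force passes 120 N, or if a joint passes its speed limit or range.

## Working session

There is one attempt and no reset: what is moved stays moved. The work goes in short steps, Python scripts to look and compute and a tool call to move; the robot and the scene stay as the last step left them, time stands still between calls to the robot, and variables do not carry over. Pictures are saved under pics/ and viewed, at most 10 in all, crops included, and the job is handed in when it is done.

Besides the shell and the picture viewer there is one more tool, called after "Emit:" as a command line: name --argument value ..., lists and objects as JSON in quotes. step_arm: Moves the arm, as the interface text tells. Its arguments: {"type":"object","properties":{"plan":{"type":"string"},"hand":{"type":"number"},"newtons":{"type":"number"}},"required":["plan"]}

```bash
mkdir -p pics; ls; python3 - <<'E'
from station import ctrl
import cv2,numpy as np
s=ctrl.get_state();print({k:np.round(v,4).tolist() for k,v in s.items()},ctrl.grip_point_offset)
for n in("scene","top","wrist"):
    print(n,ctrl.camera_params(n))
for n in("scene","top"):
    cv2.imwrite(f"pics/{n}0.png",ctrl.snapshot(n)[:,:,::-1])
E
```

```text
pics
{'t': 0.0, 'joint_pos': [-1.2848, 0.0488, 0.0976, 1.622, -0.0, 1.443], 'qvel': [-0.0008, -0.0007, -0.0008, 0.0017, -0.0007, -0.0017], 'joint_efforts': [-0.0013, -33.8772, 32.0021, 0.02, -0.0003, -0.0], 'position': [0.2109, -0.4801, 0.2301], 'tcp_rot': [-3.0723, -0.6449, 0.0003], 'contact_force': [-0.0053, -0.71, 0.1071], 'moment': [0.0016, -0.004, -0.0269], 'finger_force': 0.0, 'gripper_width': 0.0854} 0.0187
scene {'vertical_fov': 51.611905648848264, 'cx': 282.49066780436624, 'cy': 201.09659818948458, 'position': array([1.35693627, 0.39796472, 0.7870711 ]), 'attitude': array([0.56658664, 0.93151351, 1.85315807])}
top {'vertical_fov': 47.003115237049165, 'cx': 273.2006347955362, 'cy': 215.89322912843423, 'position': array([ 0.35060996, -0.00822567,  1.3874195 ]), 'attitude': array([ 0.1159531 , -0.08629485, -1.54742966])}
wrist {'vertical_fov': 65.56511136164252, 'cx': 280.0734612497377, 'cy': 208.43465463255924, 'mount': array([[-5.84863522e-04,  9.49842342e-01,  3.12728611e-01,
         8.01302120e-02],
       [ 9.99999810e-01,  6.16762599e-04, -3.08197090e-06,
        -7.92388228e-05],
       [-1.95806697e-04,  3.12728549e-01, -9.49842522e-01,
        -1.41275485e-01],
       [ 0.00000000e+00,  0.00000000e+00,  0.00000000e+00,
         1.00000000e+00]])}
```

View pics/top0.png

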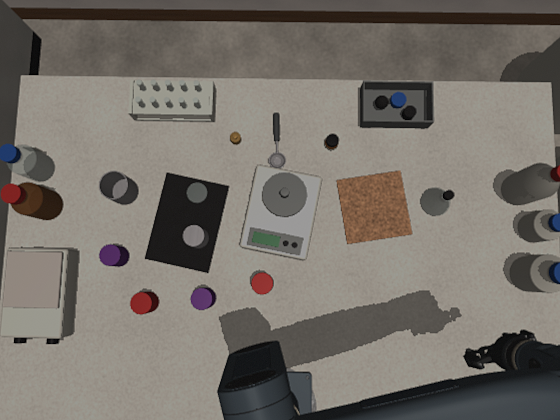

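View pics/scene0.png

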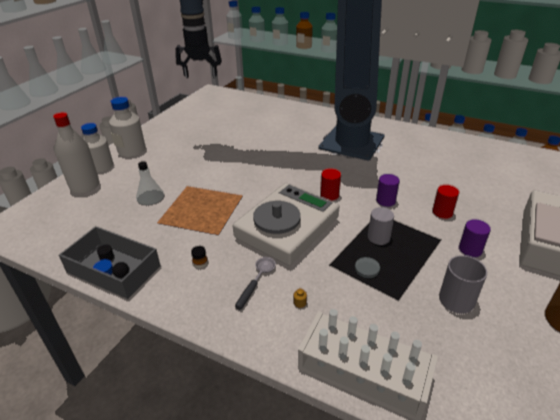

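The top view is oriented with +x up and +y left. It shows the cover at about (284,193), the cork mat at (375,206), the inverted beaker at (194,236) on the black mat, and the dish at (197,192). The red and purple cups are decoys.

The tool can't tilt, so I'll turn the beaker by pivoting it in the pads against the edge of the balance housing. First I'll measure.

```bash
cat > h.py <<'E'
from station import ctrl
import cv2,numpy as np
from scipy.spatial.transform import Rotation as R
def cam(n,s=None):
    p=ctrl.camera_params(n)
    if 'mount' in p:
        s=s or ctrl.get_state();M=np.array(p['mount']);T=R.from_rotvec(s['tcp_rot']).as_matrix()
        return p,T@M[:3,:3],T@M[:3,3]+s['position']
    return p,R.from_rotvec(p['attitude']).as_matrix(),np.array(p['position'])
def ray(n,uv,z,s=None):
    p,A,o=cam(n,s);f=210/np.tan(np.radians(p['vertical_fov']/2))
    uv=np.atleast_2d(uv).astype(float)
    d=np.c_[(uv[:,0]-p['cx'])/f,-(uv[:,1]-p['cy'])/f,-np.ones(len(uv))]@A.T
    return o+d*((z-o[2])/d[:,2])[:,None]
def tool(s,xyz):  # world displacement -> tool axes, from TCP
    return R.from_rotvec(s['tcp_rot']).as_matrix().T@(np.array(xyz)-s['position'])
def big(m,box):
    k=np.zeros_like(m);x0,y0,x1,y1=box;k[y0:y1,x0:x1]=m[y0:y1,x0:x1]
    c=cv2.findContours(k,cv2.RETR_EXTERNAL,cv2.CHAIN_APPROX_NONE)[0]
    return max(c,key=cv2.contourArea)
def quad(n,c,z,s=None): # contour -> world rect
    w=ray(n,c[:,0,:],z,s)[:,:2]
    return cv2.minAreaRect((w*1000).astype(np.float32))
E
python3 - <<'E'
from h import *
im=cv2.imread('pics/top0.png');hsv=cv2.cvtColor(im,cv2.COLOR_BGR2HSV)
for p in [(284,193),(284,215),(265,200),(194,236),(375,206),(187,260),(197,192),(330,260)]: print(p,hsv[p[1],p[0]])
cork=cv2.inRange(hsv,(5,90,60),(20,255,255)); print('cork',quad('top',big(cork,(330,160,420,250)),.004))
blk=cv2.inRange(hsv,(0,0,0),(180,255,45)); c=cv2.convexHull(big(blk,(140,165,235,280)));print('drain',quad('top',c,.003))
print('balcorners z58',ray('top',[(258,165),(322,178),(305,259),(241,249)],.058).round(3).tolist())
g=cv2.cvtColor(im,cv2.COLOR_BGR2GRAY)
cv2.imwrite('pics/crop.png',cv2.resize(im[155:285,140:330],None,fx=4,fy=4,interpolation=cv2.INTER_CUBIC))
print('knob',ray('top',[(284,192)],.118).round(3))
E
```

```text
(284, 193) [15 10 98]
(284, 215) [30  8 96]
(265, 200) [30  8 95]
(194, 236) [  0  12 131]
(375, 206) [ 12 119 133]
(187, 260) [150   9  28]
(197, 192) [53 11 90]
(330, 260) [ 16  29 152]
cork ((562.9408569335938, -268.7431945800781), (187.65365600585938, 188.53472900390625), 9.744487762451172)
drain ((508.390380859375, 270.22119140625), (186.69842529296875, 256.4573059082031), 78.73331451416016)
balcorners z58 [[0.667, 0.065, 0.058], [0.633, -0.115, 0.058], [0.406, -0.071, 0.058], [0.429, 0.106, 0.058]]
knob [[ 0.58  -0.01   0.118]]
```

View pics/crop.png

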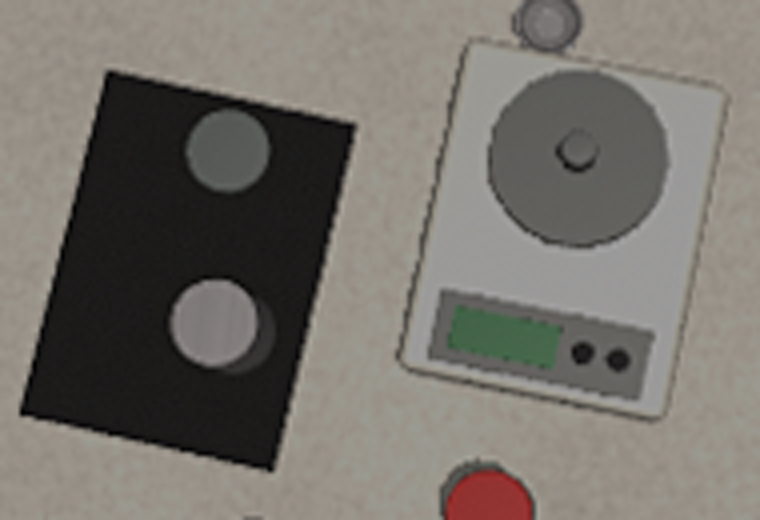

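The crop shows the cover disc centred near full-image (284.5,194.5) and the knob top near (285,192.5). The beaker's base centre is near (193.5,235.8), and the balance's left edge runs from (257,165.5) to (240.5,245).

```bash
python3 - <<'E'
from h import *
print('cover disc',ray('top',[(284.5,194.5)],.084),'knob',ray('top',[(285,192.5)],.118))
# red/white circle checks
im=cv2.imread('pics/top0.png');hsv=cv2.cvtColor(im,cv2.COLOR_BGR2HSV)
b=cv2.inRange(hsv,(0,0,105),(180,40,255));c=big(b,(165,215,215,262));w=ray('top',c[:,0,:],.083)[:,:2]
print('beaker',cv2.minEnclosingCircle((w*1000).astype(np.float32)))
w=big(cv2.inRange(hsv,(0,0,140),(180,22,255)),(236,160,328,264))
print('bal',cv2.minAreaRect((ray('top',cv2.convexHull(w)[:,0,:],.058)[:,:2]*1000).astype(np.float32)))
L=ray('top',[(257,165.5),(240.5,245)],.058);d=L[0]-L[1];print('left edge',L.round(4).tolist(),np.degrees(np.arctan2(d[1],d[0])))
s=ctrl.get_state();T=R.from_rotvec(s['tcp_rot']).as_matrix();print(T.round(3).tolist(),np.degrees(np.arctan2(T[1,0],T[0,0])))
print('to above knob',tool(s,[.58,-.011,.20]).round(3))
# scene check of knob top / beaker
p,A,o=cam('scene');f=210/np.tan(np.radians(p['vertical_fov']/2))
for q in ([.580,-.011,.118],[.462,.247,.083]):
    v=A.T@(np.array(q)-o);print(p['cx']+f*v[0]/-v[2],p['cy']-f*v[1]/-v[2])
E
```

```text
cover disc [[ 0.57926376 -0.01124487  0.084     ]] knob [[ 0.57873327 -0.01239564  0.118     ]]
beaker ((462.6631164550781, 234.79171752929688), 28.66034698486328)
bal ((536.51708984375, -1.7649765014648438), (180.3512420654297, 230.38717651367188), 79.64112854003906)
left edge [[0.6652, 0.0677, 0.058], [0.4403, 0.1073, 0.058]] -9.988527912520356
[[0.916, 0.402, -0.001], [0.402, -0.916, 0.002], [0.0, -0.002, -1.0]] 23.712124190858727
to above knob [ 0.527 -0.281  0.031]
275.4241542911721 203.4299877893935
385.93116417253304 215.06114625776104
```

Emit:
step_arm --plan ".048 -.0255 .001; .048 -.0255 .001;.048 -.0255 .001;.048 -.0255 .001;.048 -.0255 .001;.048 -.0255 .001;.048 -.0255 .001;.048 -.0255 .001;.048 -.0255 .001;.048 -.0255 .001;.047 -.026 .001" --hand 60 --newtons 30

```text
validation failed for argument at $.pl...
```

Each row needs four numbers.

Emit:
step_arm --plan ".048 -.0255 .001 0;.048 -.0255 .001 0;.048 -.0255 .001 0;.048 -.0255 .001 0;.048 -.0255 .001 0;.048 -.0255 .001 0;.048 -.0255 .001 0;.048 -.0255 .001 0;.048 -.0255 .001 0;.048 -.0255 .001 0;.047 -.026 .001 0;0 0 0 0" --hand 60 --newtons 30

```text
t: 1.6
position: [0.5815, -0.0083, 0.2183]
tcp_rot: [-3.071, -0.653, 0.004]
contact_force: [-1.0, -0.2, 0.3]
gripper_width: 0.0596
finger_force: 0.0
```

```bash
python3 - <<'E'
from h import *
s=ctrl.get_state();cv2.imwrite('pics/w1.png',ctrl.snapshot('wrist')[:,:,::-1]);print(s['joint_pos'].round(3),s['gripper_width'],tool(s,[.579,-.012,.095]).round(4))
p,A,o=cam('wrist',s);f=210/np.tan(np.radians(p['vertical_fov']/2))
v=A.T@(np.array([.579,-.012,.118])-o);print(p['cx']+f*v[0]/-v[2],p['cy']-f*v[1]/-v[2])
E
```

```text
[-1.300e-01  1.970e-01  2.370e-01  1.613e+00  1.000e-03  2.593e+00] 0.059613283456600455 [-0.0035  0.0026  0.1233]
283.46321536043854 213.48835905084192
```

View pics/w1.png

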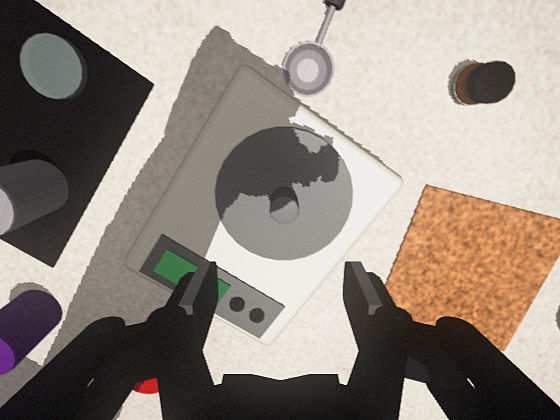

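The knob top is near (285,210) in the wrist view, about 1 mm from the prediction. Descending onto it.

Emit:
step_arm --plan "-.003 .0025 .03 0;0 0 .035 0;0 0 .03 0;0 0 .02 0;0 0 .011 0;0 0 0 0;0 0 0 0" --hand 60

```text
t: 2.52
position: [0.5795, -0.0155, 0.0957]
tcp_rot: [3.074, 0.644, 0.003]
contact_force: [-0.5, -0.1, 0.1]
gripper_width: 0.0601
finger_force: 0.0
```

Emit:
step_arm --plan "0 0 0 0;0 0 0 0;0 0 0 0;0 0 0 0;0 0 0 0;0 0 0 0" --hand 10 --newtons 30

```text
t: 3.28
position: [0.5793, -0.0148, 0.0946]
tcp_rot: [-3.074, -0.646, -0.002]
contact_force: [1.3, 1.5, 2.2]
gripper_width: 0.0226
finger_force: 30.2
```

Emit:
step_arm --plan "0 0 -.01 0;0 0 -.02 0;0 0 -.02 0;0 0 -.01 0;-.015 .028 0 0;-.02 .038 0 0;-.023 .045 0 0;-.023 .045 0 0;-.02 .038 0 0;-.0165 .030 0 0;0 0 0 0;0 0 0 0"

```text
t: 4.78
position: [0.5608, -0.2669, 0.1536]
tcp_rot: [-3.073, -0.645, 0.002]
contact_force: [0.6, 0.3, -1.8]
gripper_width: 0.0226
finger_force: 30.0
```

```bash
python3 - <<'E'
from h import *
s=ctrl.get_state();im=ctrl.snapshot('top')[:,:,::-1];cv2.imwrite('pics/t2.png',im[120:300,130:450].repeat(2,0).repeat(2,1));print(tool(s,[.563,-.269,.030]).round(4),s['gripper_width'],s['finger_force'],s['contact_force'])
E
```

```text
[0.0012 0.003  0.1236] 0.02257629144345925 30.03189504146576 [ 0.61316329  0.32986477 -1.75224892]
```

View pics/t2.png

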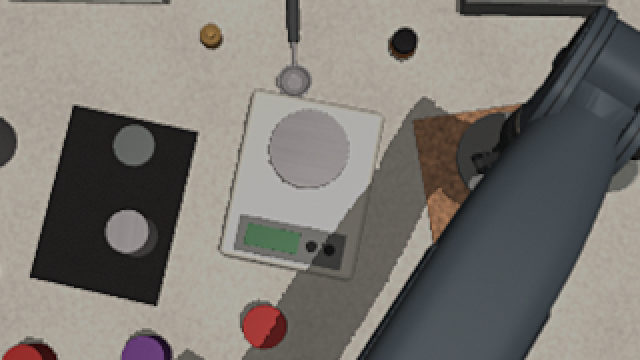

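The cover has come away and hangs over the cork mat, and the pan is bare at about full-image (284.5,194). Lowering it now.

Emit:
step_arm --plan ".001 .002 .03 0;0 0 .035 0;0 0 .03 0;0 0 .018 0;0 0 .007 0;0 0 .003 0;0 0 .001 0;0 0 0 0;0 0 0 0"

```text
t: 5.95
position: [0.5635, -0.2692, 0.0311]
tcp_rot: [3.074, 0.645, 0.002]
contact_force: [-0.4, 0.8, -1.2]
gripper_width: 0.023
finger_force: 30.1
```

Emit:
step_arm --plan "0 0 0 0;0 0 0 0;0 0 0 0;0 0 0 0;0 0 -.02 0;0 0 -.05 0;0 0 -.05 0;0 0 -.04 0;0 0 0 0" --hand 60

```text
t: 7.08
position: [0.5654, -0.2702, 0.1959]
tcp_rot: [3.068, 0.644, 0.011]
contact_force: [-0.0, 0.2, -0.5]
gripper_width: 0.06
finger_force: 0.0
```

```bash
python3 - <<'E'
from h import *
s=ctrl.get_state();im=ctrl.snapshot('wrist')[:,:,::-1];cv2.imwrite('pics/w3.png',im)
p,A,o=cam('wrist',s);f=210/np.tan(np.radians(p['vertical_fov']/2))
v=A.T@(np.array([.563,-.269,.018])-o);print(p['cx']+f*v[0]/-v[2],p['cy']-f*v[1]/-v[2])
print(tool(s,[.4635,.235,.20]).round(3),s['joint_pos'].round(2))
E
```

```text
276.67222330196694 187.52892373840893
[ 0.11  -0.503 -0.008] [-0.55  0.3   0.32  1.58  0.    2.18]
```

View pics/w3.png

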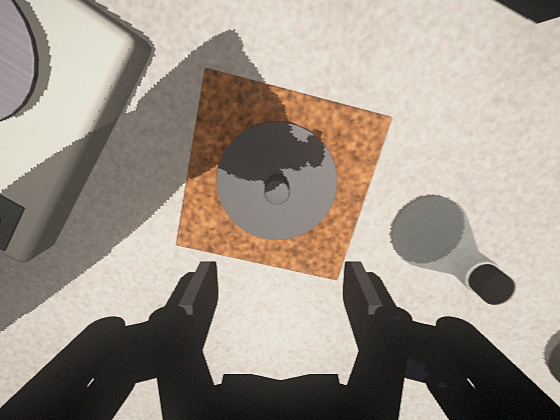

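The cover lies centred and flat on the cork, with its knob near (277,187), which matches the prediction. Next I'll turn the tool so it lines up with the balance and move to the beaker.

Emit:
step_arm --plan "0 0 -.01 -.052;0 0 -.01 -.052;0 0 -.01 -.052;0 0 0 -.052;0 0 0 -.052;0 0 0 -.052;.05 -.02 0 0;.053 -.021 0 0;.053 -.021 0 0;.053 -.021 0 0;.053 -.021 0 0;.053 -.021 0 0;.053 -.021 0 0;.053 -.021 0 0;.053 -.021 0 0;0 0 0 0;0 0 0 0" --hand 85

```text
t: 9.25
position: [0.4607, 0.2305, 0.2187]
tcp_rot: [-2.408, -2.017, 0.005]
contact_force: [0.4, -1.3, -0.6]
gripper_width: 0.0845
finger_force: 0.0
```

```bash
python3 - <<'E'
from h import *
s=ctrl.get_state();T=R.from_rotvec(s['tcp_rot']).as_matrix();print(np.degrees(np.arctan2(T[1,1],T[0,1])),s['position'],s['joint_pos'].round(2),s['gripper_width'])
im=ctrl.snapshot('wrist')[:,:,::-1];cv2.imwrite('pics/w4.png',im)
print(tool(s,[.4635,.235,.04]).round(4))
p,A,o=cam('wrist',s);f=210/np.tan(np.radians(p['vertical_fov']/2))
v=A.T@(np.array([.4635,.235,.083])-o);print(p['cx']+f*v[0]/-v[2],p['cy']-f*v[1]/-v[2],28*f/-v[2]/1000)
E
```

```text
-10.089866814438414 [0.4606695  0.23050744 0.21869525] [ 0.33  0.02  0.05  1.6  -0.    2.08] 0.08453937750388608
[0.0053 0.0024 0.1787]
282.92527298399443 190.98696751413053 31.867073374939032
```

View pics/w4.png

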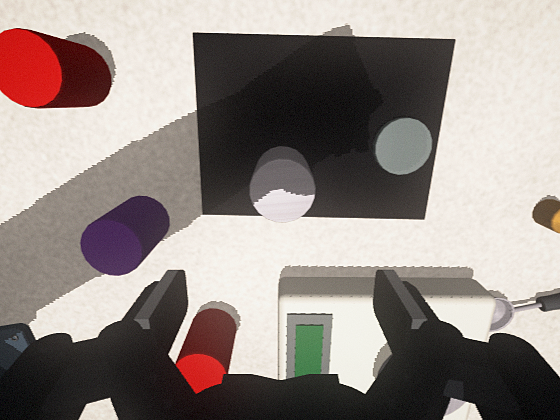

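The beaker's base is at (282,190), which matches the prediction. Descending to grip it about 30 mm below its base.

Emit:
step_arm --plan ".005 .0025 .03 0;0 0 .035 0;0 0 .035 0;0 0 .035 0;0 0 .03 0;0 0 .02 0;0 0 .006 0;0 0 0 0;0 0 0 0"

```text
t: 10.42
position: [0.4659, 0.2353, 0.0307]
tcp_rot: [2.409, 2.015, 0.003]
contact_force: [-0.2, 0.3, 0.9]
gripper_width: 0.0849
finger_force: 0.0
```

Emit:
step_arm --plan "0 0 0 0;0 0 0 0;0 0 0 0;0 0 0 0;0 0 0 0" --hand 50 --newtons 20

```text
t: 11.05
position: [0.4652, 0.2358, 0.0305]
tcp_rot: [2.408, 2.017, 0.002]
contact_force: [-1.3, -0.4, 5.4]
gripper_width: 0.0593
finger_force: 22.4
```

Emit:
step_arm --plan "0 0 -.01 0;0 0 -.02 0;0 0 -.02 0;0 0 -.03 0;0 0 -.02 0;0 0 0 0;0 0 0 0"

```text
t: 11.92
position: [0.4642, 0.2352, 0.1281]
tcp_rot: [-2.409, -2.016, 0.003]
contact_force: [-0.7, -0.3, -2.1]
gripper_width: 0.0591
finger_force: 22.2
```

```bash
python3 - <<'E'
from h import *
s=ctrl.get_state();print({k:np.round(s[k],4) for k in('position','contact_force','gripper_width','finger_force','moment','t')})
L=np.array([[.6652,.0677],[.4403,.1073]]);d=(L[0]-L[1]);d/=np.linalg.norm(d);n=np.array([-d[1],d[0]])
print('dist from left edge',(s['position'][:2]-L[1])@n,'along from near corner',(s['position'][:2]-L[1])@d)
im=ctrl.snapshot('scene')[:,:,::-1];cv2.imwrite('pics/s5.png',cv2.resize(im[110:310,210:480],None,fx=2.5,fy=2.5))
E
```

```text
{'position': array([0.4642, 0.2352, 0.1281]), 'contact_force': array([-0.7106, -0.3119, -2.124 ]), 'gripper_width': np.float64(0.0591), 'finger_force': np.float64(22.216), 'moment': array([0.0082, 0.0096, 0.0146]), 't': np.float64(11.925)}
dist from left edge 0.13005153753884524 along from near corner 0.0013258599214437464
```

View pics/s5.png

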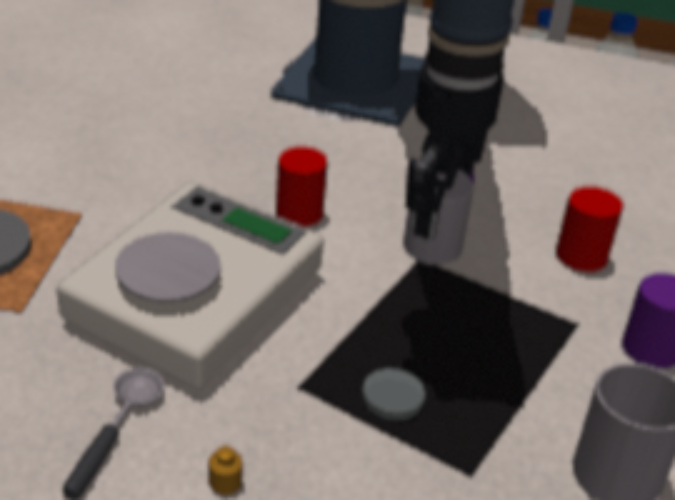

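The beaker is held, still mouth-down. I'll move its rim over the balance's left edge and lever it round.

Emit:
step_arm --plan "-.02 .02 0 0;-.03 .03 0 0;-.03 .03 0 0;-.02 .015 0 0;-.013 .005 .01 0;0 0 .02 0;0 0 .009 0;0 0 .003 0;.004 0 .002 0;.004 0 .002 0;.004 0 .002 0;.004 0 .002 0;.003 0 .003 0;.003 0 .003 0;.003 0 .0035 0;.003 0 .0035 0;0 0 0 0"

```text
t: 14.1
position: [0.5507, 0.1362, 0.0679]
tcp_rot: [2.407, 2.018, 0.011]
contact_force: [3.2, 1.5, 4.4]
gripper_width: 0.0584
finger_force: 20.4
```

```bash
python3 - <<'E'
from h import *
s=ctrl.get_state();print({k:np.round(s[k],4) for k in('position','contact_force','gripper_width','finger_force','moment','t')})
L=np.array([[.6652,.0677],[.4403,.1073]]);d=(L[0]-L[1]);d/=np.linalg.norm(d);n=np.array([-d[1],d[0]])
print('a',(s['position'][:2]-L[1])@n,'h',s['position'][2]-.0355)
im=ctrl.snapshot('scene')[:,:,::-1];cv2.imwrite('pics/s6.png',cv2.resize(im[130:280,220:440],None,fx=3.5,fy=3.5))
E
```

```text
{'position': array([0.5507, 0.1362, 0.0679]), 'contact_force': array([3.2323, 1.4601, 4.3887]), 'gripper_width': np.float64(0.0584), 'finger_force': np.float64(20.3543), 'moment': array([ 0.1437, -0.5196,  0.1114]), 't': np.float64(14.1)}
a 0.04764448544979095 h 0.032424123177752444
```

View pics/s6.png

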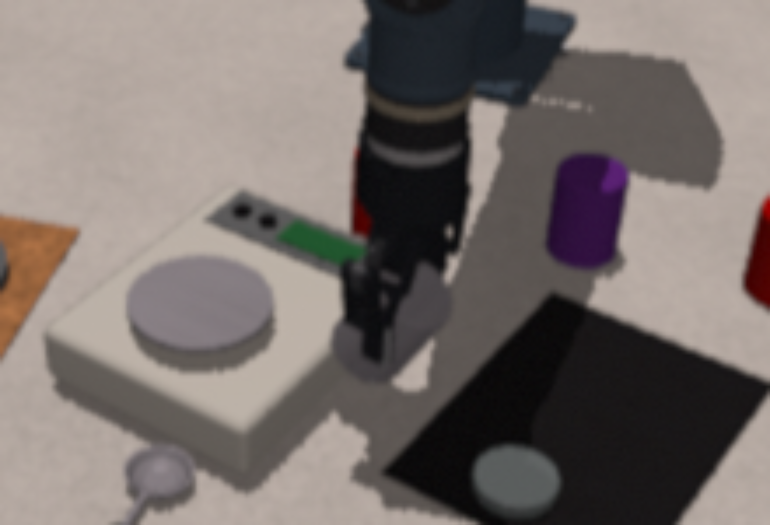

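Levering works: the beaker has tilted about 30–40°, with its rim against the housing edge at crop (335,345). Continuing to 90°.

Emit:
step_arm --plan ".002 0 .0035 0;.002 0 .0035 0;.001 0 .0035 0;.001 0 .004 0;.001 0 .004 0;.001 0 .0035 0;0 0 .004 0;0 0 .004 0;0 0 .004 0;0 0 .0045 0;-.001 0 .0045 0;-.001 0 .0045 0;-.002 0 0 0;-.002 0 0 0;0 0 0 0;0 0 0 0"

```text
t: 16.15
position: [0.5516, 0.143, 0.0197]
tcp_rot: [-2.4, -2.017, -0.023]
contact_force: [7.2, 14.3, -0.6]
gripper_width: 0.0582
finger_force: 21.7
```

```bash
cat >> h.py <<'E'
def rep(name=None,box=None,k=3):
    s=ctrl.get_state();print({k:np.round(s[k],4).tolist() for k in('position','contact_force','gripper_width','finger_force','moment','t')})
    L=np.array([[.6652,.0677],[.4403,.1073]]);d=(L[0]-L[1]);d/=np.linalg.norm(d);n=np.array([-d[1],d[0]])
    print('a',(s['position'][:2]-L[1])@n,'h',s['position'][2]-.0355)
    if name:
        for c in('scene','top'):
            cv2.imwrite(f'pics/{name}_{c}.png',ctrl.snapshot(c)[:,:,::-1])
E
python3 - <<'E'
from h import *
rep('s7')
a=cv2.imread('pics/s7_scene.png')[130:280,240:420];im=cv2.imread('pics/s7_top.png')[150:290,140:330]
# ascii-like grayscale print of the region right beside the housing edge in the scene view
g=cv2.cvtColor(a,cv2.COLOR_BGR2GRAY);g=cv2.resize(g[40:130,40:130],(60,36),interpolation=cv2.INTER_AREA)
for r in g: print(''.join(' .:-=+*#%@'[min(9,int(v)//20)] for v in r))
E
```

```text
{'position': [0.5516, 0.143, 0.0197], 'contact_force': [7.2455, 14.3331, -0.5809], 'gripper_width': 0.0582, 'finger_force': 21.6979, 'moment': [2.4921, -1.2155, 0.016], 't': 16.15}
a 0.05446338519542712 h -0.01577048028212779
%%%%%%%%%%%%%%%%%%%%%%%%%%%#+-:...................+%%%#=====
%%%%%%%%%%%%%%%%%%%%%%%%%%%*:::..................:*%%%#=====
%%%%%%%%%%%%%%%%%%%%%%%%%%#=.::::...............:-#%%%#+====
%%%%%%%%%%%%%%%%%%%%%%%%%%#=...::::::.......::::-+%%%%*=====
%%%%%%%%%%%%%%%%%%%%%%%%%%#=..  .::-----------:::+%%%#======
%%%%%%#%%%%%%%%%%%%%%%%%%%#-..    .....:::..... .=%%%*======
%%%%*+=+**#%%%%%%%%%%%%%%%#-...       .         .-%%#=======
%#*+-::-===+**##%%%%%%%%%%*:...:...          ....-##+=======
*+==-..:=-::-==+**##%%%%%%*:. ..:-::::....::::::.-*=========
*+=======:..:===--=++*##%%*:    ..:----------:.  :==========
%%#**+====--==--------=++*+-.       ........     :==========
%%%%%%#*++===-------------==:                    .==========
%%%%%%%%%%#*+===------------:                    .==========
####%%%%%%%%%%#*+===--------:                    :==========
******##%%%%%%%%%%#*
[... 621 characters left out ...]
  :. .::---------=====-.     
=====+*#%%%%%%%%%%%#*+====:      .. :------------==-:.      
###%%%%%%%%%%%%%%#*+===---:        .:-----------==-.        
%%%@@@@%%@@@@%%%*+=====---:...    ..-------------:          
@%@@@@@@@@@%%%#*========-----:.  .::-----------:.           
@@@@@@@@@%%%#*===============-.  .::----------:.            
%%%@@@@@%%#*+================-.  .-:---------:.             
##%%%%%%%#+===========+*+=====--::--=====-::.               
++**#%%#*+==========+#%%%#*+============-:                  
====++*+==========+*%%%%%%%%#*=========-.                   
=================+#%%%%%%%%%%%*======-:                .....
===============+#%%%%%%%%%%%%%+=====:.              :---===-
```

The beaker is now roughly horizontal against the housing wall. I'll set it lying on the drain mat, clear of the dish, and regrip it nearer the mouth.

Emit:
step_arm --plan ".008 0 0 0;.008 0 -.015 0;.012 -.015 -.015 0;.012 -.025 0 0;.012 -.025 0 0;.01 -.02 0 0;0 -.005 .01 0;0 0 .012 0;0 0 0 0;0 0 0 0"

```text
t: 17.5
position: [0.4712, 0.2124, 0.0265]
tcp_rot: [-2.41, -2.015, 0.001]
contact_force: [0.1, 0.6, -1.8]
gripper_width: 0.0581
finger_force: 22.1
```

```bash
python3 - <<'E'
from h import *
rep('s8')
E
```

```text
{'position': [0.4712, 0.2124, 0.0265], 'contact_force': [0.1139, 0.6398, -1.7724], 'gripper_width': 0.0581, 'finger_force': 22.1495, 'moment': [-0.0012, -0.0789, -0.0147], 't': 17.5}
a 0.10890812579454062 h -0.009042523562733662
```

Emit:
step_arm --plan ".012 0 0 0;.012 0 .006 0;0 0 .005 0;0 0 .003 0;0 0 .002 0;0 0 .002 0;0 0 0 0;0 0 0 0"

```text
t: 18.6
position: [0.4754, 0.2385, 0.0108]
tcp_rot: [-2.406, -2.015, -0.006]
contact_force: [-2.7, 3.7, 6.2]
gripper_width: 0.0584
finger_force: 23.3
```

```bash
python3 - <<'E'
from h import *
rep()
E
```

```text
{'position': [0.4754, 0.2385, 0.0108], 'contact_force': [-2.6745, 3.7099, 6.1575], 'gripper_width': 0.0584, 'finger_force': 23.2735, 'moment': [0.6212, 0.7828, -0.1242], 't': 18.6}
a 0.1353157982920455 h -0.024653538707972614
```

Emit:
step_arm --plan "0 0 .002 0;0 0 0 0;0 0 0 0"

```text
t: 18.98
position: [0.4758, 0.2392, 0.0094]
tcp_rot: [-2.406, -2.015, -0.008]
contact_force: [-3.1, 5.6, 7.8]
gripper_width: 0.0586
finger_force: 23.6
```

Emit:
step_arm --plan "0 0 0 0;0 0 0 0;0 0 0 0;0 0 -.03 0;0 0 -.05 0;0 0 -.05 0;-.03 0 -.03 0;-.03 0 0 0;0 0 0 0;0 0 0 0" --hand 80

```text
t: 20.23
position: [0.4644, 0.1776, 0.1662]
tcp_rot: [-2.409, -2.016, 0.001]
contact_force: [1.0, 0.3, 0.1]
gripper_width: 0.0799
finger_force: 0.0
```

```bash
python3 - <<'E'
from h import *
s=ctrl.get_state();rep()
im=ctrl.snapshot('wrist')[:,:,::-1].copy();cv2.imwrite('pics/w9.png',im)
for c in('scene','top'): cv2.imwrite(f'pics/s9_{c}.png',ctrl.snapshot(c)[:,:,::-1])
hsv=cv2.cvtColor(im,cv2.COLOR_BGR2HSV)
p,A,o=cam('wrist',s);f=210/np.tan(np.radians(p['vertical_fov']/2))
v=A.T@(np.array([.475,.238,.033])-o);print('expect',p['cx']+f*v[0]/-v[2],p['cy']-f*v[1]/-v[2],'px/mm',f/-v[2]/1000)
g=cv2.resize(hsv[100:420,100:460,2],(90,40),interpolation=cv2.INTER_AREA)
for r in g: print(''.join(' .:-=+*#%@'[min(9,int(x)//26)] for x in r))
E
```

```text
{'position': [0.4644, 0.1776, 0.1662], 'contact_force': [1.017, 0.2936, 0.1124], 'gripper_width': 0.0799, 'finger_force': 0.0, 'moment': [-0.0153, -0.0062, -0.0074], 't': 20.225}
a 0.07343354880579023 h 0.1307076223539319
expect 280.19929930507556 125.46978470189805 px/mm 1.2228899052435511
@@@@@@@@@@@@@@@%=..........            :-------===-------:         ...-++++++++++++++++::@
@@@@@@@@@@%##**+-.........             :-------===-------: .       ....=++++++++++++++::+@
@@@@@%##*+++++++=.........            .:------====-------.... .  . .....-++++++++++=-:::%@
%##*+++++++++++++.........           ..:------=====------.................:--===--:::::-@@
+++++++++++++++++..........    .  .....:-----=====-------........................::::::+@@
+++++++++++++++++:.....................:-----=======----:.......................:::::::%@@
+++++++++++++++++:.....................------=======----:......................:::::::-@@@
-==++++++++++++++-.....................-----========----:...................::::::::::*@@@
::::-=+++++++++++=.....................---===========---:.......:...::::::::::::
[... 2131 characters left out ...]
@@@@@@@@@@@@@@#@#++=+====++++*@@@@@@@@@@@@@-...................
.....................*%#--%@@@@@@@@@@@@@@#@#++========++#@@@@@@@@@@@%-........... ........
......................=%**@%%@#-------==++#*++==---:::::---+@@@@@@@#:...........    ......
.......................-#%@%*+-............................:+*#@@@+............     ......
..:-=:..................:=......................................--...........      ..--:..
#%%%%*....................................................................          -#*##*
%%%%%%=............   ..........................  .  .................             .*##*#*
%%%%%%%:..........          .    .   .                                             +#*##**
```

```bash
python3 - <<'E'
from h import *
s=ctrl.get_state()
im=cv2.imread('pics/w9.png');v=cv2.cvtColor(im,cv2.COLOR_BGR2HSV)[:,:,2]
for r in range(20,200,12):
    m=v[r,200:400]>70; x=np.flatnonzero(m)+200; print(r,x.min() if len(x) else 0,x.max() if len(x) else 0, v[r,[262,280,292,310,322]])
print(tool(s,ray('wrist',[(292,125)],.033,s)[0]),tool(s,ray('wrist',[(292,180)],.063,s)[0]),tool(s,ray('wrist',[(292,180)],.003,s)[0]))
E
```

```text
20 0 0 [35 29 32 27 29]
32 0 0 [35 31 27 21 26]
44 0 0 [31 30 29 17 14]
56 0 0 [26 20 21 26 19]
68 393 399 [24 21 24 16 18]
80 259 399 [ 84  95 109  95  96]
92 258 399 [ 87  96 114 102  90]
104 258 399 [ 80  99 112  98  88]
116 258 399 [ 83 107 113 101  90]
128 258 327 [ 81 101 109  98  85]
140 257 326 [ 86 101 106  96  87]
152 257 325 [ 93 106 110 102  87]
164 256 325 [100 113 114  98  86]
176 256 324 [104 115 109 106  91]
188 200 399 [243 244 238 241 237]
[0.0616674  0.00956967 0.13302923] [0.02273988 0.00897475 0.103042  ] [0.00864295 0.01116254 0.16304377]
```

```bash
python3 - <<'E'
from h import *
s=ctrl.get_state()
im=cv2.imread('pics/w9.png');v=cv2.cvtColor(im,cv2.COLOR_BGR2HSV)[:,:,2]
print(v[60:90,292],v[174:190,292])
for r in(74,76,78): print(tool(s,ray('wrist',[(292,r)],.063,s)[0]))
# top view check
t=cv2.imread('pics/s9_top.png');g=cv2.cvtColor(t,cv2.COLOR_BGR2HSV)[:,:,2]
c=big(cv2.inRange(g,65,255)*1,(160,180,212,262));print(cv2.boundingRect(c))
q=cv2.resize(g[170:280,140:250],(110,55),interpolation=cv2.INTER_AREA)
for r in q: print(''.join(' .:-=+*#%@'[min(9,int(x)//20)] for x in r))
E
```

```text
[ 21  17  17  17  24  18  23  24  24  30  22  10  25  15  19  90 107 106
 107 109 109 110 112 112 112 105 105 111 111 110] [119 118 109 116 115 117 119 111 114 118 112 181 255 244 238 238]
[0.09807982 0.0081571  0.10301962]
[0.09678996 0.00817109 0.10302   ]
[0.0954955  0.00818514 0.10302038]
(160, 221, 34, 41)
##############################################################################################################
##########################+:-=++**############################################################################
##########################. ......::--=++**###################################################################
#########################+ ................::---=-=*##########################################################
#########################:...............::..::::....::--=+**###%#############################################
########################= ..............::::.::::........   ..::--=+#*########################################
#######################*.......:::::::::::::.::::..:..:-----::.........::--=++**##############################
#####***+=
[... 4617 characters left out ...]
===-+#############################
#############+.:::--------------------------------------------::::::...:========+%############################
#############+.:::---------------------------------------------:::::....:========+############################
#############+.:::---------------------------------------------::::::....-=======+############################
#############+.:::----------------------------------------------:::::....:========*###########################
#############+.:::----------------------------------------------::::::....-=======+###########################
#############+.:::-----------------------------------------------::::::....-=======+##########################
```

The beaker lies on its side in one piece. Its mouth is about 18 mm and its base about 98 mm ahead of the tool, with a 9 mm sideways roll. I'll grip it about 30 mm from the mouth.

Emit:
step_arm --plan ".025 .005 .02 0;.0235 .0045 .03 0;0 0 .035 0;0 0 .03 0;0 0 .025 0;0 0 .012 0;0 0 .003 0;0 0 0 0"

```text
t: 21.38
position: [0.4831, 0.2239, 0.0126]
tcp_rot: [2.408, 2.017, 0.002]
contact_force: [0.2, -0.1, -0.5]
gripper_width: 0.0797
finger_force: 0.0
```

Emit:
step_arm --plan "0 0 0 0;0 0 0 0;0 0 0 0;0 0 0 0;0 0 0 0;0 0 0 0" --hand 50 --newtons 20

```text
t: 22.12
position: [0.4835, 0.224, 0.0135]
tcp_rot: [2.408, 2.016, 0.004]
contact_force: [-1.6, 0.2, 5.6]
gripper_width: 0.0605
finger_force: 22.1
```

Emit:
step_arm --plan "0 0 -.01 0;0 0 -.02 0;0 0 -.03 0;0 0 -.02 0;0 0 0 0;0 0 0 0"

```text
t: 22.88
position: [0.4817, 0.2233, 0.0906]
tcp_rot: [-2.408, -2.016, 0.003]
contact_force: [-0.3, -0.8, -2.1]
gripper_width: 0.0604
finger_force: 22.2
```

```bash
python3 - <<'E'
from h import *
rep('s10')
E
```

```text
{'position': [0.4817, 0.2233, 0.0906], 'contact_force': [-0.2587, -0.7581, -2.0651], 'gripper_width': 0.0604, 'finger_force': 22.2207, 'moment': [-0.0149, 0.0265, -0.0586], 't': 22.875}
a 0.12142925918843826 h 0.05513203234195676
```

Emit:
step_arm --plan "-.02 .015 0 0;-.03 .02 0 0;-.03 .02 0 0;-.015 .005 0 0;-.007 0 .008 0;0 0 .01 0;0 0 .003 0;.002 0 .002 0;.003 0 .002 0;.0025 0 .0025 0;.002 0 .0025 0;.0015 0 .0025 0;.0015 0 .003 0;.001 0 .0035 0;.001 0 .0035 0;.001 0 .0035 0;0 0 0 0;0 0 0 0"

```text
t: 25.22
position: [0.5273, 0.1306, 0.0473]
tcp_rot: [-2.406, -2.017, -0.009]
contact_force: [-2.2, 4.5, 6.4]
gripper_width: 0.0604
finger_force: 26.8
```

```bash
python3 - <<'E'
from h import *
rep('s11')
E
```

```text
{'position': [0.5273, 0.1306, 0.0473], 'contact_force': [-2.1935, 4.5305, 6.3683], 'gripper_width': 0.0604, 'finger_force': 26.826, 'moment': [0.6766, 0.4398, -0.1241], 't': 25.225}
a 0.03801896009860053 h 0.011778974884000128
```

Emit:
step_arm --plan "-.001 0 .0015 0;-.001 0 .0015 0;-.001 0 .001 0;-.0015 0 .001 0;-.0015 0 .001 0;0 0 0 0"

```text
t: 26.08
position: [0.5275, 0.1307, 0.0436]
tcp_rot: [-2.396, -2.015, -0.026]
contact_force: [-2.4, 17.9, 10.9]
gripper_width: 0.0602
finger_force: 29.4
```

```bash
python3 - <<'E'
from h import *
rep('s12')
im=cv2.imread('pics/s12_scene.png');cv2.imwrite('pics/c12.png',cv2.resize(im[130:280,240:440],None,fx=3.5,fy=3.5))
g=cv2.cvtColor(im,cv2.COLOR_BGR2GRAY)[180:265,310:400];g=cv2.resize(g,(100,48))
for r in g: print(''.join(' .:-=+*#%@'[min(9,int(x)//20)] for x in r))
E
```

```text
{'position': [0.5275, 0.1307, 0.0436], 'contact_force': [-2.3633, 17.8916, 10.8913], 'gripper_width': 0.0602, 'finger_force': 29.3972, 'moment': [3.2355, 0.6509, -0.2107], 't': 26.075}
a 0.03812176512252993 h 0.00805693751834425
%%%%%%%%%%%*=.           ..............       .-*%%%%%%#+==================-:.............::::::::-+
%%%%%%%%%%%*-.                                .-*%%%%%#+===================-:............:::::::::-+
%%%%%%%%%%#+-.                                .:+#%%#*+====================-.............:::::::.:-*
%%%%%%%%%%#+:.                                 .-*%#+=====================-:.....................:=#
%%%%%%%%%%#+:.                                 .=#%*======================-:.....................:+%
%%%%%%%%%%#+:.                                 :+#*+======================-.....................:-*%
%%%%%%%%%%#+:..                               .-+*+======================-:.....................:=#%
**###%%%%%#=:....                             .-+========================-:.....................-+%%
===++*#####=:......                      ...  .-+==============
[... 3276 characters left out ...]
%%%%%%%%##*+==============-:.                               ..................................
%%%%%%%%%%%%*++++=============-:.                                ...................................
%%%%%%%%%%%*+===============-:.                         ....:::::::.................................
%%%%%%%%%%%#*+============-:.                        .:---==========--::............................
%%%%%%%%%%%%%#**+=======-:..                       .:-=============+====-:..........................
%%%%%%%%%%%%%%%%%#*+==--..                        .-=======================-........................
%%%%%%%%%%%%%%%%%%#*=-:.                         .:=========================-:......................
```

View pics/c12.png

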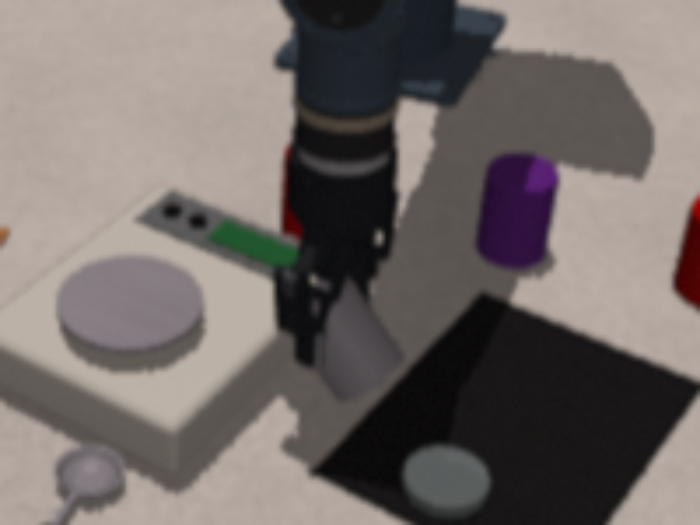

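It shows the base pointing down and away from the housing, about 50° past horizontal, with its lowest corner near crop (345,400). I'll finish the turn by dragging that corner on the drain mat.

Emit:
step_arm --plan ".008 0 -.005 0;.01 0 -.015 0;.02 -.03 0 0;.02 -.03 0 0;0 0 0 0;0 0 .008 0;0 0 .006 0;0 0 0 0"

```text
t: 27.18
position: [0.476, 0.1888, 0.0446]
tcp_rot: [-2.409, -2.015, 0.003]
contact_force: [0.9, 0.1, -2.0]
gripper_width: 0.06
finger_force: 28.0
```

```bash
python3 - <<'E'
from h import *
rep()
E
```

```text
{'position': [0.476, 0.1888, 0.0446], 'contact_force': [0.8809, 0.0972, -2.0315], 'gripper_width': 0.06, 'finger_force': 27.9693, 'moment': [-0.0252, -0.0015, 0.0077], 't': 27.175}
a 0.08647558808338102 h 0.009069900643075737
```

Emit:
step_arm --plan "0 0 .003 0;0 0 .002 0;.003 0 .001 0;.003 0 0 0;.003 0 0 0;0 0 0 0" --newtons 20

```text
t: 27.92
position: [0.4781, 0.1988, 0.0399]
tcp_rot: [2.408, 2.017, 0.0]
contact_force: [-0.7, -0.2, -1.8]
gripper_width: 0.0602
finger_force: 28.0
```

```bash
python3 - <<'E'
from h import *
rep()
E
```

```text
{'position': [0.4781, 0.1988, 0.0399], 'contact_force': [-0.6596, -0.2252, -1.7675], 'gripper_width': 0.0602, 'finger_force': 27.9716, 'moment': [-0.0682, 0.0411, -0.0205], 't': 27.925}
a 0.09669147433567786 h 0.0044449887563683885
```

Emit:
step_arm --plan ".001 0 .0015 0;.001 0 .0015 0;.001 0 .0015 0;.001 0 .001 0;0 0 0 0"

```text
t: 28.55
position: [0.4788, 0.2013, 0.0361]
tcp_rot: [2.407, 2.014, -0.002]
contact_force: [-4.1, -3.8, 8.3]
gripper_width: 0.0608
finger_force: 28.7
```

Emit:
step_arm --plan ".003 0 0 0;.003 0 0 0;.003 0 0 0;.003 0 0 0;.003 0 .0005 0;.003 0 .0005 0;0 0 0 0"

```text
t: 29.42
position: [0.4831, 0.218, 0.0367]
tcp_rot: [2.405, 2.011, -0.002]
contact_force: [-4.2, -7.4, 15.0]
gripper_width: 0.0603
finger_force: 30.8
```

```bash
python3 - <<'E'
from h import *
rep('s14')
im=cv2.imread('pics/s14_scene.png')
g=cv2.cvtColor(im,cv2.COLOR_BGR2GRAY)[190:260,330:420];g=cv2.resize(g,(110,44))
for r in g: print(''.join(' .:-=+*#%@'[min(9,int(x)//18)] for x in r))
E
```

```text
{'position': [0.4831, 0.218, 0.0367], 'contact_force': [-4.2481, -7.4149, 14.9969], 'gripper_width': 0.0603, 'finger_force': 30.7537, 'moment': [-1.8261, 1.0892, -0.001], 't': 29.425}
a 0.11643489446875324 h 0.001157645541818568
...........=#@@@@@@@@@@@@@@@@@@@@@@@@@@@#=:                                   ....:-=========+#%@@@@@@@@@@@@@@
..........:=#@@@@@@@@@@@@@@@@@@@@@@@@@@@%*=.                                 .....:==========+#%@@@@@@@@@@@@@@
..........:=#@@@@@@@@@@@@@@@@@@@@@@@@@@@@%#+-.                              .....:-=========++#%@@@@@@@@@@@@@@
..........:=*%@@@@@@@@@@@@@@@@@@@@@@@@@@@@@%#=:                            ......:-==========*%@@@@@@@@@@@@@@@
..........:-=*#@@@@@@@@@@@@@@@@@@@@@@@@@@@@@%+-.                          ......:-===========+#%@@@@@@@@@@@@@@
.......::-==+*#@@@@@@@@@@@@@@@@@@@@@@@@@@@@@#=:                          .......:-===========+*%@@@@@@@@@@@@@@
--------==++*%@@@@@@@@@@@@@@@@@@@@@@@@@@@@@%+:.                          .......:-===========+#%@@@@@@@@@@@@@@
+++***++*##%@@@@@@@@@@@@@@@@@@@@@@@@@@@@@@%*-......                     .......:-=============
[... 3312 characters left out ...]
                  ................
@@@@@@@@@@@@%#+-:.......................                                                      ................
@@@@@@@@@@%#*=:.....................                                                          ................
@@@@@@@@@%#=:.......................                                                          ................
@@@@@@@%#+-........................      ....                                                 ................
@@@@@@#+-:...........................::::-------::...                                          ...............
@@@%#*-:.........................::-=====++++=======-::.                                       ...............
```

The beaker is still about 50° past horizontal, because the drag slides without enough turning force. The housing's right wall gives a better lever, so I'll carry the beaker round there and push the base against it.

Emit:
step_arm --plan "0 0 -.02 0;0 0 -.04 0;0 0 -.04 0;-.03 .005 -.01 0;-.045 .005 0 0;-.05 .005 0 0;-.05 .005 0 0;-.05 0 0 0;-.05 0 0 0;-.045 0 0 0;-.036 0 0 0;-.02 0 .02 0;0 0 .03 0;0 0 .03 0;0 0 .02 0;0 0 0 0;0 0 0 0"

```text
t: 31.65
position: [0.4359, -0.1536, 0.0439]
tcp_rot: [2.408, 2.016, 0.001]
contact_force: [0.6, 0.4, -1.6]
gripper_width: 0.0603
finger_force: 29.3
```

```bash
python3 - <<'E'
from h import *
rep()
print(ctrl.get_state()['joint_pos'].round(2))
E
```

```text
{'position': [0.4359, -0.1536, 0.0439], 'contact_force': [0.5987, 0.3809, -1.6391], 'gripper_width': 0.0603, 'finger_force': 29.258, 'moment': [-0.0563, -0.0542, -0.0148], 't': 31.65}
a -0.25772731217961103 h 0.008376155775609198
[-0.48 -0.07 -0.4   1.25  0.    1.26]
```

Emit:
step_arm --plan ".005 0 0 0;.005 0 0 0;.004 0 0 0;.003 0 0 0;.003 0 0 0;.003 0 0 0;.003 0 0 0;0 0 0 0"

```text
t: 32.65
position: [0.4392, -0.1325, 0.0442]
tcp_rot: [2.405, 2.01, -0.014]
contact_force: [-3.3, -10.8, 0.4]
gripper_width: 0.0603
finger_force: 29.5
```

```bash
python3 - <<'E'
from h import *
rep()
E
```

```text
{'position': [0.4392, -0.1325, 0.0442], 'contact_force': [-3.3214, -10.8411, 0.3985], 'gripper_width': 0.0603, 'finger_force': 29.5124, 'moment': [-2.3064, 0.9074, 0.1272], 't': 32.65}
a -0.23635496233239472 h 0.008681944460559206
```

Emit:
step_arm --plan ".002 0 0 0;.002 0 0 0;.002 0 0 0;.002 0 0 0;0 0 0 0"

```text
t: 33.28
position: [0.4395, -0.1313, 0.0457]
tcp_rot: [2.401, 2.0, -0.034]
contact_force: [-9.8, -24.3, 4.9]
gripper_width: 0.0602
finger_force: 30.0
```

Emit:
step_arm --plan ".002 0 0 0;.002 0 0 0;.002 0 0 0;.002 0 0 0;0 0 0 0"

```text
t: 33.9
position: [0.4406, -0.1279, 0.0482]
tcp_rot: [2.397, 1.992, -0.045]
contact_force: [-15.6, -33.8, 13.3]
gripper_width: 0.0607
finger_force: 30.6
```

```bash
python3 - <<'E'
from h import *
rep()
E
```

```text
{'position': [0.4406, -0.1279, 0.0482], 'contact_force': [-15.6261, -33.8003, 13.2533], 'gripper_width': 0.0607, 'finger_force': 30.6228, 'moment': [-6.9876, 3.4159, 0.4047], 't': 33.9}
a -0.2315966250320255 h 0.012677423142314022
```

The force is rising, but the geometry suggests the tilt is now around 60° or more. That is past the 47° tipping balance, so once its low corner rests on the bench the beaker should rock upright when released. Backing off and lowering.

Emit:
step_arm --plan "-.004 0 0 0;-.006 0 0 0;-.008 -.01 0 0;-.006 -.01 .002 0;0 0 .002 0;0 0 0 0;0 0 0 0"

```text
t: 34.78
position: [0.419, -0.1318, 0.0392]
tcp_rot: [-2.408, -2.017, -0.0]
contact_force: [-0.5, -1.0, -1.6]
gripper_width: 0.0603
finger_force: 29.3
```

```bash
python3 - <<'E'
from h import *
rep('s15')
im=cv2.imread('pics/s15_scene.png')
p,A,o=cam('scene');f=210/np.tan(np.radians(p['vertical_fov']/2))
v=A.T@(ctrl.get_state()['position']-o);u=int(p['cx']+f*v[0]/-v[2]);w=int(p['cy']-f*v[1]/-v[2]);print(u,w)
g=cv2.cvtColor(im,cv2.COLOR_BGR2GRAY)[w-50:w+35,u-45:u+45];g=cv2.resize(g,(100,48))
for r in g: print(''.join(' .:-=+*#%@'[min(9,int(x)//18)] for x in r))
E
```

```text
{'position': [0.419, -0.1318, 0.0392], 'contact_force': [-0.5069, -0.9617, -1.625], 'gripper_width': 0.0603, 'finger_force': 29.3154, 'moment': [0.0646, 0.0502, -0.0103], 't': 34.775}
a -0.23920946769848767 h 0.0036534937709928467
264 184
@@@@@@@@@@@@@@@@@@@@@@@@@@@@@@@@@@*-.:-----:::::::::::------:..-#@@@@@@@@@@@@@@@@@@@@@@@@@@@@@@@@@@@
@@@@@@@@@@@@@@@@@@@@@@@@@@@@@@@@@@*-..:---==============--::.  -#@@@@@@@@@@@@@@@@@@@@@@@@@@@@@@@@@@@
@@@@@@@@@@@@@@@@@@@@@@@@@@@@@@@@@@*-.  ...:::-------:::...     -#@@@@@@@@@@@@@@@@@@@@@@@@@@@@@@@@@@@
@@@@@@@@@@@@@@@@@@@@@@@@@@@@@@@@@@*-.        .......           -*@@@@@@@@@@@@@@@@@@@@@@@@@@@@@@@@@@@
@@@@@@@@@@@@@@@@@@@@@@@@@@@@@@@@@@#=.                          :*%@@@@@@@@@@@@@@@@@@@@@@@@@@@@@@@@@@
@@@@@@@@@@@@@@@@@@@@@@@@@@@@@@@@@@#=.                          :=#%%@@@@@@@@@@@@@@@@@@@@@@@@@@@@@@@@
@@@@@@@@@@@@@@@@@@@@@@@@@@@@@@@@@@#+:            .             .:--=+#@@@@@@@@@@@@@@@@@@@@@@@@@@@@@@
@@@@@@@@@@@@@@@@@@@@@@@@@@@@@@@@@@%*:                           ....:+%@@@@@@@@@@@@@@@@@@@@@@@@@@@@@
@@@@@@@@@@@@@@@@@@@@@@@@@@@@@@@@@@@#+:               
[... 3286 characters left out ...]
**++*********%@@@@@@@@@@@@@@@@%##%@@@@@@@%%#################################%@@@@@@@@@@@@@@@@@
=-:-+***++*******#%@@@@@@@@@@@@@@@@@@@@@@@@@%%######################################%@@@@@@@@@@@@@@@
::-=+****+******#@@@@@@@@@@@@@@@@@@@@@@@@@@%##########################################%@@@@@@@@@@@@@
:-=+****++++++*#%@@@@@@@@@@@@@@@@@@@@@@@@@%############################################%@@@@@@@@@@@@
=+***+++++****%@@@@@@@@@@@@@@@@@@@@@@@@@@%#############################################%@@@@@@@@@@@@
+***********#%@@@@@@@@@@@@@@@@@@@@@@@@@@@%#############################*******#*#**#**##%@@@@@@@@@@@
***********#%@@@@@@@@@@@@@@@@@@@@@@@@@@@@#################################*************#%@@@@@@@@@@@
```

Emit:
step_arm --plan "0 0 .001 0;0 0 .001 0;0 0 .001 0;0 0 .001 0;0 0 .001 0;0 0 0 0"

```text
t: 35.62
position: [0.4189, -0.1323, 0.0345]
tcp_rot: [2.409, 2.016, 0.0]
contact_force: [-0.6, -1.2, -0.2]
gripper_width: 0.0604
finger_force: 29.4
```

Emit:
step_arm --plan ".001 0 .001 0;.001 0 .001 0;.001 0 .001 0;.001 0 .001 0;0 0 0 0"

```text
t: 36.25
position: [0.4194, -0.1312, 0.0336]
tcp_rot: [2.406, 2.012, -0.008]
contact_force: [-7.7, -3.7, 14.3]
gripper_width: 0.0603
finger_force: 30.9
```

Emit:
step_arm --plan ".001 0 .001 0;.001 0 .001 0;.001 0 .001 0;0 0 0 0"

```text
t: 36.75
position: [0.4204, -0.1288, 0.0329]
tcp_rot: [2.405, 2.011, -0.009]
contact_force: [-11.8, -1.9, 26.0]
gripper_width: 0.0603
finger_force: 32.3
```

It is jammed against the palm. I'll relieve the pressure and then open, so it rocks onto its base.

Emit:
step_arm --plan "0 0 -.003 0;0 0 -.003 0;0 0 0 0"

```text
t: 37.12
position: [0.4208, -0.1254, 0.0337]
tcp_rot: [2.408, 2.016, 0.002]
contact_force: [0.7, -0.3, 3.4]
gripper_width: 0.06
finger_force: 29.9
```

Emit:
step_arm --plan "0 0 0 0;0 0 0 0;0 0 0 0;0 0 -.005 0;0 0 -.02 0;0 0 -.04 0;-.03 0 -.05 0;-.03 0 -.05 0;0 0 0 0;0 0 0 0" --hand 85

```text
t: 38.38
position: [0.4095, -0.1844, 0.1983]
tcp_rot: [-2.409, -2.016, -0.001]
contact_force: [-1.2, -0.2, -1.1]
gripper_width: 0.0849
finger_force: 0.0
```

```bash
python3 - <<'E'
from h import *
rep('s16')
s=ctrl.get_state();im=ctrl.snapshot('wrist')[:,:,::-1].copy();cv2.imwrite('pics/w16.png',im)
p,A,o=cam('wrist',s);f=210/np.tan(np.radians(p['vertical_fov']/2))
v=A.T@(np.array([.42,-.13,.08])-o);u=int(p['cx']+f*v[0]/-v[2]);w=int(p['cy']-f*v[1]/-v[2]);print(u,w)
g=cv2.cvtColor(im,cv2.COLOR_BGR2GRAY)[max(0,w-110):w+110,max(0,u-130):u+130];g=cv2.resize(g,(110,46),interpolation=cv2.INTER_AREA)
for r in g: print(''.join(' .:-=+*#%@'[min(9,int(x)//26)] for x in r))
E
```

```text
{'position': [0.4095, -0.1844, 0.1983], 'contact_force': [-1.2312, -0.2178, -1.1215], 'gripper_width': 0.0849, 'finger_force': 0.0, 'moment': [-0.0066, -0.0183, -0.0093], 't': 38.375}
a -0.29264079588239683 h 0.16281385827690306
282 135
-----------------------------------------:----....:...:::..::.::::::::::::===**###############################
-----------------------------------------:----:.........:.::.::::::::::::-===--===++*#########################
-----------------------------------------:----::.:::.::.....:..::::::::::-===========+=**#####################
-----------------------------------------:---======-===------------------==-==============++*#################
-----------------------------------------:----====-----=--=-=------====-=-====================+**#############
-----------------------------------------:---======-==--==-----=-=-=-=============================+###########
-----------------------------------------:--------------------------=------=-=---===================+*########
------------------------------------------:-------------------------------------------
[... 3542 characters left out ...]
#=--===+++=======-====:.:-==------
#############################################################################*===================-.:-=-=------
##############################################################################+==+++==++======+=-..-=---------
##############################################################################*++++++========++=-.-==---------
###############################################################################*+++=========++==:.-==---------
################################################################################++++==+++====+==::=-----------
#################################################################################===++==++=+++==::------------
```

The wrist view, checked numerically, shows the beaker still leaning with its mouth end up at z≈0.08 and its base corner wedged against the housing wall. That blocked it from rocking upright. I'll regrip slightly higher, move it clear of the wall and release again.

Emit:
step_arm --plan ".03 0 .01 0;.027 0 .03 0;0 0 .035 0;0 0 .03 0;0 0 .025 0;0 0 .02 0;0 0 .006 0;0 0 0 0;0 0 0 0"

```text
t: 39.65
position: [0.4202, -0.1285, 0.0432]
tcp_rot: [2.408, 2.016, 0.001]
contact_force: [0.6, -1.2, -0.4]
gripper_width: 0.0853
finger_force: 0.0
```

Emit:
step_arm --plan "0 0 0 0;0 0 0 0;0 0 0 0;0 0 0 0;0 0 0 0" --hand 55 --newtons 20

```text
t: 40.28
position: [0.4201, -0.1287, 0.0431]
tcp_rot: [2.408, 2.016, 0.001]
contact_force: [-1.1, -0.2, 5.4]
gripper_width: 0.0607
finger_force: 21.4
```

```bash
python3 - <<'E'
from h import *
rep('s17')
E
```

```text
{'position': [0.4201, -0.1287, 0.0431], 'contact_force': [-1.0969, -0.1913, 5.3622], 'gripper_width': 0.0607, 'finger_force': 21.3793, 'moment': [0.0609, 0.2085, 0.0068], 't': 40.275}
a -0.23591463963232198 h 0.00764624760519883
```

Emit:
step_arm --plan "0 0 -.006 0;-.012 0 0 0;-.015 0 0 0;-.008 0 .004 0;0 0 .003 0;.003 0 .002 0;.003 0 .001 0;.003 0 .001 0;.003 0 .001 0;.003 0 .001 0;0 0 0 0"

```text
t: 41.75
position: [0.4184, -0.1496, 0.0393]
tcp_rot: [2.404, 2.013, 0.003]
contact_force: [-2.8, 1.6, 15.1]
gripper_width: 0.0601
finger_force: 18.6
```

```bash
python3 - <<'E'
from h import *
rep('s18')
im=cv2.imread('pics/s18_scene.png')
p,A,o=cam('scene');f=210/np.tan(np.radians(p['vertical_fov']/2))
v=A.T@(ctrl.get_state()['position']-o);u=int(p['cx']+f*v[0]/-v[2]);w=int(p['cy']-f*v[1]/-v[2]);print(u,w)
g=cv2.cvtColor(im,cv2.COLOR_BGR2GRAY)[w-30:w+30,u-35:u+35];g=cv2.resize(g,(90,36))
for r in g: print(''.join(' .:-=+*#%@'[min(9,int(x)//18)] for x in r))
E
```

```text
{'position': [0.4184, -0.1496, 0.0393], 'contact_force': [-2.8008, 1.6251, 15.0925], 'gripper_width': 0.0601, 'finger_force': 18.6059, 'moment': [0.111, 0.712, 0.0381], 't': 41.75}
a -0.25677641582984934 h 0.003788283561988244
259 182
@@@@@@@@@@@@@@@@@@@@@@@@@@@@@@%+-.                         ....  :=#%@@@@@@@@@@@@@@@@@@@@@
@@@@@@@@@@@@@@@@@@@@@@@@@@@@@@#=:.                        .-++=:.:+%@@@@@@@@@@@@@@@@@@@@@@
@@@@@@@@@@@@@@@@@@@@@@@@@@@@@%*-......                    .=*#+:.:+%@@@@@@@@@@@@@@@@@@@@@@
@@@@@@@@@@@@@@@@@@@@@@@@@@@@%#+::...                       :-=-..:+@@@@@@@@@@@@@@@@@@@@@@@
@@@@@@@@@@@@@@@@@@@@@%#####*+=-:....                            .-*@@@@@@@@@@@@@@@@@@@@@@@
@@@@@@@@@@@@@@@@@@@@%#=::-=--::....              ...         ..:-+#@@@@@@@@@@@@@@@@@@@@@@@
@@@@@@@@@@@@@@@@@@@@%*-..:::..... ..::....    .:-==-:.      .-*#%%@@@@@@@@@@@@@@@@@@@@@@@@
@@@@@@@@@@@@@@@@@@@@@#=:......    .-+***+-.. .:=*##+-:.    .-+%@@@@@@@@@@@@@@@@@@@@@@@@@@@
@@@@@@@@@@@@@@@@@@@@@%+-.....     ..-=+**=:. .-=++==-::....-+#@@@@@@@@@@@@@@@@@@@@@@@@@@@@
@@@@@@@@@@@@@@@@@@@@@%#=. ..        ...::.. .:
[... 1710 characters left out ...]
@@@@@@@@%#*+==+++++=+++***++++++++*##%%@@@@@@@@@@@@@@@@@@@@%%##
********************#%@@@@@@@@@@@@%#*+++=====++*#%@@@%#####%%@@@@@@@@@@@@@@@@@@@@@@@@@@@@@
*****************++#%@@@@@@@@@@@%%#*++===+++*#%%@@@@@@@@@@@@@@@%%%%%%%%%%%@@@@@@@@@@@@@@@@
++*************+++#%@@@@@@@@@%#*+++=+==+++#%@@@@@@@@@@@%%%%####################%%%%@@@@@@@
+***************#%@@@@@@@@@@@%*+====+++*#%@@@@@@@@%%#################################%%@@@
***++**********#%@@@@@@@@@@@@%%#**++*#%@@@@@@@@%%########################################%
****+********#%@@@@@@@@@@@@@@@@@@%%%@@@@@@@@@%############################################
****+*******#%@@@@@@@@@@@@@@@@@@@@@@@@@@@@@%##############################################
```

The turn is now progressing: the mouth faces up, and the side edge leans about 10° in the image versus 22° before. Continuing.

Emit:
step_arm --plan ".003 0 .001 0;.003 0 .001 0;.003 0 .001 0;.003 0 .001 0;.003 0 0 0;0 0 0 0"

```text
t: 42.6
position: [0.4216, -0.1354, 0.0338]
tcp_rot: [2.403, 2.012, 0.003]
contact_force: [1.2, -2.4, 6.0]
gripper_width: 0.0599
finger_force: 20.7
```

```bash
python3 - <<'E'
from h import *
rep('s19')
im=cv2.imread('pics/s19_scene.png')
p,A,o=cam('scene');f=210/np.tan(np.radians(p['vertical_fov']/2))
P=ctrl.get_state()['position']
pr=lambda q:(lambda v:(round(p['cx']+f*v[0]/-v[2],1),round(p['cy']-f*v[1]/-v[2],1)))(A.T@(np.array(q)-o))
u,w=map(int,pr(P));print(u,w,'vertical line px',pr([P[0],P[1]+.03,0]),pr([P[0],P[1]+.03,.08]))
g=cv2.cvtColor(im,cv2.COLOR_BGR2GRAY)[w-30:w+30,u-35:u+35];g=cv2.resize(g,(90,36))
for r in g[5:]: print(''.join(' .:-=+*#%@'[min(9,int(x)//18)] for x in r))
E
```

```text
{'position': [0.4216, -0.1354, 0.0338], 'contact_force': [1.1629, -2.4153, 6.0421], 'gripper_width': 0.0599, 'finger_force': 20.7349, 'moment': [-0.8175, -0.3943, 0.0382], 't': 42.6}
a -0.24224017592918914 h -0.0017234130320901223
263 186 vertical line px (np.float64(272.1), np.float64(197.7)) (np.float64(271.4), np.float64(175.8))
@@@@@@@@@@@@@@@@@@@@%*=::---::........         .:::.        .-=+*#%@@@@@@@@@@@@@@@@@@@@@@@
@@@@@@@@@@@@@@@@@@@@%#=..:::....  .:==-:.     .:=+=-..     .-+%@@@@@@@@@@@@@@@@@@@@@@@@@@@
@@@@@@@@@@@@@@@@@@@@@#=:.....    ..:=++=-..  .:-===--:... .:=#@@@@@@@@@@@@@@@@@@@@@@@@@@@@
@@@@@@@@@@@@@@@@@@@@@%+-.....      ...:::.. ..---------::.:=#%@@@@@@@@@@@@@@@@@@@@@@@@@@@@
@@@@@@@@@@@@@@@@@@@@@%#=.          ....    ..:----------:::+#@@@@@@@@@@@@@@@@@@@@@@@@@@@@@
@@@@@@@@@@@@@@@@@@@@@@%+:.        .:-::.  .::---=-------:::+#@@@@@@@@@@@@@@@@@@@@@@@@@@@@@
@@@@@@@@@@@@@@@@@@@@@@%*-.        .:::.. .:--==---------:::+#@@@@@@@@@@@@@@@@@@@@@@@@@@@@@
@@@@@@@@@@@@@@@@@@@@@@@#+:        .....  :--===---------:::+#@@@@@@@@@@@@@@@@@@@@@@@@@@@@@
@@@@@@@@@@@@@@@@@@@@@@@%*=:..         
[... 1354 characters left out ...]
@@@@@@@%*++*#%@@@@@@@@@@@@@%###########%%%%%%%@@@@@@@@@@@@@@@@@
************#%@@@@@@@@@@@@@@@@%#****#%@@@@@@@@@%%%%##########################%%@@@@@@@@@@@
**********#%@@@@@@@@@@@@@@@@@#*+*##%@@@@@@@@%%###################################%%%@@@@@@
*********#%@@@@@@@@@@@@@@@@@@%##%@@@@@@@@%###########################################%@@@@
*******#%@@@@@@@@@@@@@@@@@@@@@@@@@@@@@@%###############################################%@@
+******%@@@@@@@@@@@@@@@@@@@@@@@@@@@@@%%#################################################%%
+**+*#%@@@@@@@@@@@@@@@@@@@@@@@@@@@@@%####################################################%
****#@@@@@@@@@@@@@@@@@@@@@@@@@@@@@@@%#################################***#################
```

The edge is vertical and matches the prediction of x≈272, so the beaker stands upright and centred under the grip. Releasing so it settles flat, then regripping.

Emit:
step_arm --plan "0 0 -.003 0;0 0 0 0;0 0 0 0;0 0 0 0;0 0 0 0" --hand 80

```text
t: 43.32
position: [0.4184, -0.1331, 0.034]
tcp_rot: [-2.408, -2.016, 0.0]
contact_force: [-0.5, 0.4, -0.0]
gripper_width: 0.0795
finger_force: 0.0
```

Emit:
step_arm --plan "0 0 0 0;0 0 0 0;0 0 0 0;0 0 0 0;0 0 0 0" --hand 55 --newtons 20

```text
t: 43.95
position: [0.4193, -0.1336, 0.0348]
tcp_rot: [2.408, 2.016, 0.001]
contact_force: [1.8, -0.8, 1.8]
gripper_width: 0.0599
finger_force: 22.2
```

```bash
python3 - <<'E'
from h import *
rep('s20');s=ctrl.get_state()
im=cv2.imread('pics/s20_scene.png')
u,w=261,184
g=cv2.cvtColor(im,cv2.COLOR_BGR2GRAY)[w-30:w+30,u-35:u+35];g=cv2.resize(g,(90,36))
for r in g[8:28]: print(''.join(' .:-=+*#%@'[min(9,int(x)//18)] for x in r))
print(tool(s,[.580,-.0105,.130]).round(4))
E
```

```text
{'position': [0.4193, -0.1336, 0.0348], 'contact_force': [1.7642, -0.8245, 1.7993], 'gripper_width': 0.0599, 'finger_force': 22.1607, 'moment': [-0.0726, -0.4706, 0.0216], 't': 43.95}
a -0.24083755179125257 h -0.000707171757497578
@@@@@@@@@@@@@@@@@@@@@@@@%*=.....     ..-+***=:. .:=+**+=:......-*%@@@@@@@@@@@@@@@@@@@@@@@@
@@@@@@@@@@@@@@@@@@@@@@@@@#+:....       .::--:.  .:-====---::::-+#@@@@@@@@@@@@@@@@@@@@@@@@@
@@@@@@@@@@@@@@@@@@@@@@@@@%+-.         .....    .:-------------=*%@@@@@@@@@@@@@@@@@@@@@@@@@
@@@@@@@@@@@@@@@@@@@@@@@@@%#=.         .:::.  ..:--------------=*%@@@@@@@@@@@@@@@@@@@@@@@@@
@@@@@@@@@@@@@@@@@@@@@@@@@@%+:.  ..   ..:::....:--==-----------=*%@@@@@@@@@@@@@@@@@@@@@@@@@
@@@@@@@@@@@@@@@@@@@@@@@@@@%*-. ....    ...  .:--=--===--------=*%@@@@@@@@@@@@@@@@@@@@@@@@@
@@@@@@@@@@@@@@@@@@@@@@@@@@@#+-:..          ..:----------------+#@@@@@@@@@@@@@@@@@@@@@@@@@@
@@@@@@@@@@@@@@@@@@@@@@@@@@@@%#*+=-:..     ..:----------------=+%@@@@@@@@@@@@@@@@@@@@@@@@@@
@@@@@@@@@@@@@@@@@@@@@@@@@@@@@@@@%%#+:.   .:-----====---------=*%@@@@@@@@@@@@@@@@@@@@@@@@@@
@@@@@@@@@@@@@@@@@@@@@@@@@@@@@@@@@@%*-.   .:-----==
[... 276 characters left out ...]
=--------=**+==+++====--::.....:::::-
@@@@@@@@@@@@@@@@@@@@@@@@@@@@@@@@@@@@%*=-::------======--------=+++======--:::..     .:::::
@@@@@@@@@@@@@@@@@@@@@@@@@@@@@@@@@@@@@#+-------========--------===++==--:::::::... ...:::..
######%%%%%%%@@@@@@@@@@@@@@@@@@@@@@@@#+=------=========---====++++==---:::::::::::::::::. 
****++******#####%%%%%@@@@@@@@@@@@@@@#*=------==============++++++++=====---:::::----===-:
++*******************#@@@@@@@@@@@@@@@@#+=-----===========++++++++++++++++============+++==
******************+*#%@@@@@@@@@@@@@@@@@%*==----==+****+++++++++++++++++++++*#%%%%%#*++++++
*******************#%@@@@@@@@@@@@@@@@@@%*+====+*#%@@@%*++++++++++++++*#%%%%%@@@@@@@@@%%#**
[ 0.1493  0.1367 -0.095 ]
```

Emit:
step_arm --plan "0 0 -.02 0;0 0 -.04 0;0 0 -.04 0;0 0 -.02 0;.02 .02 0 0;.035 .03 0 0;.035 .03 0 0;.033 .03 0 0;.02 .02 0 0;.004 .007 0 0;0 0 0 0;0 0 0 0;0 0 0 0"

```text
t: 45.68
position: [0.5787, -0.0133, 0.1545]
tcp_rot: [-2.41, -2.015, 0.001]
contact_force: [0.8, 0.5, -2.5]
gripper_width: 0.0595
finger_force: 22.6
```

```bash
python3 - <<'E'
from h import *
rep('s21');s=ctrl.get_state();print(tool(s,[.580,-.0105,.118]).round(4))
im=ctrl.snapshot('wrist')[:,:,::-1].copy();cv2.imwrite('pics/w21.png',im)
g=cv2.resize(cv2.cvtColor(im,cv2.COLOR_BGR2GRAY)[60:380,140:420],(100,48),interpolation=cv2.INTER_AREA)
for r in g: print(''.join(' .:-=+*#%@'[min(9,int(x)//26)] for x in r))
E
```

```text
{'position': [0.5787, -0.0133, 0.1545], 'contact_force': [0.849, 0.4951, -2.4884], 'gripper_width': 0.0595, 'finger_force': 22.556, 'moment': [0.0233, 0.0131, 0.0103], 't': 45.675}
a -0.09480925841478191 h 0.11896408667161454
[0.0028 0.0005 0.0366]
+++++++++++++++++++++++++++++++++++++++++++++++++++++++++++++++++++++++++++++++++++++*%%%@@@@@@%@@@@
+++++++++++++++++++++++++++++++++++++++++++++++++++++++++++++++++++++++++++++++++++++%@@@@@@@@@@@@@@
+++++++++++++++++++++++++++++++++++++++++++++++++++++++++++++++++++++++++++++++++++++*##@@@@@@@@@%@@
++++++++++++++++++++++++++++++++++++++++++++++++++++++++++++++++++++++++++++++++++++++++*@@@@@@@@@@@
+++++++++++++++++++++++++++++++++++++++++++++++++++++++++++++++++++++++++++++++++++++++++%@@@@@@@@@@
++++++++++++++++++++++++++++++++++++++++++++++++++++++++++++++++++++++++++++++++++++++++*@@@@@@@@@@@
++++++++++++++++++++++++++++++++++++++++++++++++++++++++++++++++++++++++++++++++++++++++#@@@@@@@@@@@
++++++++++++++++++++++++++++++++++++++++++++++++++++++++++++++++++++++++++++++++++++++++%@%%%###%%@@
+++++++++++++++++++++++++++++++++++++++++++
[... 3296 characters left out ...]
...............--::::::::::::::::::::::::::::::::::::::::::::::::::::::--. ...................
.................... :-::::::::::::::::::::::::::::::::::::::::::::::::::::::--.     ...............
..................    :-::::::::::::::::::::::::::::::::::::::::::::::::::::--.        .............
................. .   .:-::::::::::::::::::::::::::::::::::::::::::::::::::--.          . ..........
.................      .---:::::::::::::::::::::::::::::::::::::::::::::::--:             ..........
..................      :+**=:::::::::::::::::::::::::::::::::::::::::::--:-               .........
...:--...........        -*+*=          .......::::::.......          .--:.             . ....--:...
```

The wrist image shows the mouth ring facing up and symmetric above the pan. Lowering gently.

Emit:
step_arm --plan "0 0 .015 0;0 0 .012 0;0 0 .006 0;0 0 .003 0;0 0 0 0;0 0 0 0"

```text
t: 46.58
position: [0.5798, -0.0127, 0.1189]
tcp_rot: [2.408, 2.016, 0.001]
contact_force: [0.2, 1.2, -1.6]
gripper_width: 0.0597
finger_force: 22.6
```

Emit:
step_arm --plan "0 0 .001 0;0 0 .001 0;0 0 .001 0;0 0 0 0;0 0 0 0"

```text
t: 47.2
position: [0.5794, -0.0126, 0.1153]
tcp_rot: [-2.409, -2.017, -0.0]
contact_force: [-0.8, 0.2, -1.5]
gripper_width: 0.0595
finger_force: 22.6
```

Emit:
step_arm --plan "0 0 .001 0;0 0 0 0;0 0 0 0"

```text
t: 47.58
position: [0.5795, -0.0127, 0.1145]
tcp_rot: [2.409, 2.016, 0.0]
contact_force: [0.2, -0.3, -1.0]
gripper_width: 0.0599
finger_force: 22.6
```

Emit:
step_arm --plan "0 0 .001 0;0 0 0 0;0 0 0 0"

```text
t: 47.95
position: [0.5795, -0.0127, 0.1136]
tcp_rot: [2.409, 2.016, 0.0]
contact_force: [0.1, 0.6, 0.0]
gripper_width: 0.0602
finger_force: 22.7
```

The pan now carries the beaker's weight. Releasing.

Emit:
step_arm --plan "0 0 0 0;0 0 0 0;0 0 0 0;0 0 0 0;0 0 -.02 0;0 0 -.04 0;0 0 -.04 0;0 0 -.03 0;-.05 0 -.02 0;-.05 0 0 0;0 0 0 0;0 0 0 0" --hand 85

```text
t: 49.45
position: [0.5617, -0.111, 0.2631]
tcp_rot: [-2.409, -2.015, -0.0]
contact_force: [-0.6, -0.1, 0.5]
gripper_width: 0.0848
finger_force: 0.0
```

```bash
python3 - <<'E'
from h import *
rep('s22');s=ctrl.get_state()
im=ctrl.snapshot('wrist')[:,:,::-1].copy();cv2.imwrite('pics/w22.png',im)
p,A,o=cam('wrist',s);f=210/np.tan(np.radians(p['vertical_fov']/2))
pr=lambda q:(lambda v:(round(p['cx']+f*v[0]/-v[2],1),round(p['cy']-f*v[1]/-v[2],1)))(A.T@(np.array(q)-o))
print('pan',pr([.580,-.0105,.08]),'rim',pr([.580,-.0105,.16]))
u,w=map(int,pr([.580,-.0105,.12]))
r0,c0=max(0,w-130),max(0,u-150)
g=cv2.resize(cv2.cvtColor(im,cv2.COLOR_BGR2GRAY)[r0:r0+260,c0:c0+300],(100,48),interpolation=cv2.INTER_AREA);print(r0,c0)
for r in g: print(''.join(' .:-=+*#%@'[min(9,int(x)//26)] for x in r))
E
```

```text
{'position': [0.5617, -0.111, 0.2631], 'contact_force': [-0.555, -0.0615, 0.5287], 'gripper_width': 0.0848, 'finger_force': 0.0, 'moment': [0.0091, -0.0145, -0.0113], 't': 49.45}
a -0.19389542309027247 h 0.22761163323752556
pan (np.float64(280.9), np.float64(77.3)) rim (np.float64(281.0), np.float64(69.2))
0 131
-------------###############################################################+################*######
::::::::::---*##############################################################+#######################
:::::::::....-++**##########################***+++++*+***##################*+####*****##############
::::::::::...:=====-==+**################*+**+*++****++++*+**##############*+#*+==----=+*###########
::::::::-:...:==============+*#*######*********++****++++*+**+*############*++=-=======-=+#######**+
::::::::-:...:====================++++**===-==---::---=++*+***+**##########*=-===++++++=-=****+++==+
::::-:-:-:....-===================--::---:::::........:::-:----=-=++**#####*-==+++++*+++=-+=+++*+**#
::::::----....-===================-----:::...............::---------======+=-==
[... 3361 characters left out ...]
#####################################**++==+++=++++*++++==+++++===+==#########################
#####################################**++=++++++=====+++=++======++++====+=+########################
################################**++=+=+=++=++===+++=++====+===++===++=++==+*#######################
############################*+=+=+++++++++++====++=--::::::::::--====+++++===#######################
###########################*++=++=++=+++++++=+=+-::--==========--::-+++++=++=*######################
############################*++++++++++==+++==-:-==================-:-===++=+=######################
#############################++=++==++*++++==:-======================--=+=++==*#####################
```

The rim circle is centred near (280,72), against (281,69) predicted for the pan centre. The mouth is up with the inner floor visible, and the arm is clear, so I'm handing in.

```bash
python3 -c "
from station import ctrl
print(ctrl.close_job())"
```

```text
the job is handed in; nothing more can be done
None
```

The job is handed in: by the last camera checks the cover lies knob-up on the cork mat and the beaker stands mouth-up near the middle of the pan, but no verdict came back.

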